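Fit the abrasive disc on the model trimmer

TASK

Pick up the abrasive disc by its orange hub and fit it, hub upward, on the model trimmer's drive flange: over the centre post, then turned until its holes find all five studs, and slid down flush on the flange. Work gently, by feel: the disc and studs must not be forced, and the other things round the work stay where they are. Let go of it at the end.

Things in the scene. Friction and masses are not known exactly. Their poses are not given: they have to be found in the camera images.
- disc_mid (a point): Loose abrasive disc (about 0.22 kg) lying flat, hub upward; the point is on its axis, half-way up its total height of 42 mm (21 mm above its underside), z along the axis. Plate: aluminium, dark blue-green grit rim, 92 mm diameter, 8 mm thick. On it stands a round orange grip hub, 40 mm diameter, 34 mm high, to be grasped by its flanks (pads at least 22 mm above the plate clear it).
- flange_face (a point): Centre of the upper face of the trimmer's steel drive flange (84 mm diameter), 48 mm above the worktop, where the disc's underside must rest; z up, x and y along the housing's sides. On it: a steel centre post, 12 mm diameter, tapered tip 40 mm above the face (full diameter up to 32 mm), and five brass studs, 12 mm high: a disc resting on their tips stands 12 mm too high.
- trimmer: White trimmer housing, 130 x 110 x 36 mm, fixed; origin under its centre on the spindle axis. The studs (greased like post and flange) are upright, 6 mm diameter, tips tapered, 30 mm from the axis, 72 degrees apart. The spindle is locked and does not turn, but the angle of the studs varies and is NOT given by any frame: find it by feel or sight. Over 40 N between disc and trimmer (all contacts added) is forcing.
- disc: The same disc; origin at the centre of its underside, z toward the hub. A bore of 14.4 mm diameter goes through hub and plate. Five round holes of 8.4 mm diameter go through the plate, 30 mm from the axis, 72 degrees apart; at yaw 0 one lies on the x axis.
- felt_wheel_mid (a point): Bystander: a beige felt polishing wheel, 48 mm diameter, 12 mm high, lying flat; the point is at its centre.
- cast_upper_mid (a point): Bystander: a light grey plaster model of an upper jaw, 57 x 68 x 30 mm; the point is half-way up its middle.
- white_pot_mid (a point): Bystander: a white lidded pot, 60 mm diameter, 55 mm high; the point is half-way up its middle.
Things that resemble listed ones, but are neither listed nor needed, are in the scene too. What is shaped like the trimmer but blue is not meant.

How it is judged:
At the end, for the whole second after the job is handed in: The disc, hub upward, lies flush on the flange with all five studs in its holes: its underside within 2.5 mm of the flange face, its axis within 3 mm of the spindle axis and within 0.05 rad of vertical, at rest and released (z of disc_mid in the frame of flange_face between 0.018 and 0.0235 m and horizontal distance between disc_mid and flange_face below 0.003 m and angle between disc_mid's own z axis and vertical below 0.05 rad and linear speed of disc below 0.01 m/s); the robot touches nothing.
It fails at once if the disc is forced: more than 40 N between the disc and the trimmer (housing, flange, post or studs) (contact force between disc and trimmer above 40 N).
It fails at once if the felt wheel is moved by more than 20 mm (distance of felt_wheel_mid from where it was at the start of the episode above 0.02 m).
It fails at once if the plaster model is moved by more than 20 mm (distance of cast_upper_mid from where it was at the start of the episode above 0.02 m).
It fails at once if the white pot is moved by more than 20 mm (distance of white_pot_mid from where it was at the start of the episode above 0.02 m).
It also fails if it takes over 64 s, if anything falls off the work surface, if the arm or the gripper's body presses on something with over 40 N, if the wrist force passes 120 N, or if a joint passes its speed limit or range.

ROBOT

A 6-joint arm with a two-finger parallel gripper is mounted at the origin on a cart in front of the work surface, level with it; the furniture and walls round the work are solid. World frame = base frame: x ahead of the robot, y to its left, z up, the work surface at z = 0. Lengths are in m, angles in rad, forces in N, time in s.
With the tool pointing down it reaches from about 0.25 to 0.725 m from the base axis. Payload 4 kg.
Tool frame: the origin (TCP) lies midway between the tips of the shut fingers; the grasp point (between the pads) lies 19 mm behind it; z points along the fingers, y is the line along which they close (so a half turn about z gives the same grasp; the last joint's range is limited). The gripper opens to 85 mm and grips with 20 to 120 N. Pads are 22 mm wide; open, the fingers measure 114 mm over their backs; the gripper's body (76 mm by 85 mm) begins 54 mm behind the grasp point. The pads swing forward as they close: fully open they stand 13 mm farther back than shut.
Start: joints at [1.272, 0.241, 0.005, 1.335, 0, 1.571], TCP at [0.147, 0.478, 0.231] pointing down, gripper open.
Joint ranges: [-2.72, 2.72], [-1.05, 1.87], [-1.09, 1.28], [-1.99, 2.15], [-1.42, 1.44], [-3.14, 3.14]. Speed limits (rad/s): [2.79, 2.79, 3.14, 3.14, 3.14, 3.14].

INTERFACE

Orientations are given as a unit quaternion [x, y, z, w].
In Python, from workcell import bot gives the robot as it stands. The module is installed in compiled form; this text tells all that it offers.
- The arm moves only by the tool jog_arm, never from a script. Its argument "deltas" is a list of rows, each an object with "fingers": the opening, from 0 (shut) to 1 (fully open); "delta_pos": the shift along the tool's x, y, z normalised to -1 to 1, where 1 is 300 mm, a list of three; "yaw": the turn about the tool's z normalised to -1 to 1, where 1 is pi/4 rad. A call has 1 to 12 rows; each row is the pose to reach, as a shift and turn from the pose commanded when the call began, along the tool's axes at that moment; what a row does not reach only later rows make up. A row lasts 1/10 s, in which the tool goes at most 50 mm and 8.59 degrees, less where a joint would pass 70% of its speed; a pose out of reach is approached as far as the arm can. A call with a number of a shift or a turn outside -1 to 1 is refused whole. A call with a gripper value outside its range is refused whole. The fingers move at their own pace and stop on an object; the grip force is fixed at half the most. Time passes only in rows, so rows that repeat a pose let the fingers close. It gives the time, the measured TCP pose, the force, the opening and the grip force at its end, in the units of the state.
- bot.get_obs(): the state, without advancing time (a new reading comes with each control period).
- bot.camera(name): name is "scene" or "top" or "wrist"; returns a dict with "image" (400x640x3 uint8, red, green, blue), "range_z" (400x640 float32, m along the optical axis (not along the pixel's ray), 0 where there is no reading), "fx", "fy", "cx", "cy" (pixels), "rvec" (rotation vector, rad) and "tvec" (3), from world to camera coordinates, as OpenCV has them. Camera axes: x right, y down, z forward; pixel columns grow to the right and rows downward; lengths in m; the calibration is good to about 2 mm. The wrist camera is an equidistant fisheye: a pixel r from the principal point sees the ray r / f radians off the axis. A picture is of the moment at which its call begins.
- bot.job_done(): hands the job in; it is judged then, once.
The state is a dict: "clock": time; "joint_pos": joint angles; "joint_vel": joint speeds; "tau": joint torques, N m; "eef_pos": TCP position; "tool_rot": TCP orientation; "ft_force": force on the tool from outside, world axes, zero at the start; "ft_torque": the same for the moment, N m; "grip_width": finger opening in m; "grasp_force": force on a finger pad.
Only numpy, scipy, OpenCV 4.12 (cv2) and the standard library are available. Lean on these libraries where they do the work, as an engineer would, in place of code of your own. Each camera call takes 0.05 s, during which the arm holds its last target. There are 200 camera calls.

## Working session

There is one attempt and no reset: what is moved stays moved. The work goes in short steps, Python scripts to look and compute and a tool call to move; the robot and the scene stay as the last step left them, time stands still between calls to the robot, and variables do not carry over. Pictures are saved under pics/ and viewed, at most 10 in all, crops included, and the job is handed in when it is done.

Besides the shell and the picture viewer there is one more tool, called after "Emit:" by a JSON object that holds its "fn" and its "kwargs", one argument or row to a line. jog_arm: Moves the arm, as the interface text tells. Scaled input: -1 to 1 covers 300 mm each way for a shift and pi/4 rad each way for a turn. Its arguments: {"type":"object","properties":{"deltas":{"type":"array","items":{"type":"object","properties":{"fingers":{"type":"number"},"delta_pos":{"type":"array","items":{"type":"number"}},"yaw":{"type":"number"}}}}},"required":["deltas"]}

```bash
mkdir -p pics
cat > h.py <<'E'
import numpy as np,cv2
from workcell import bot
def cam(n):
    c=bot.camera(n);c['R']=cv2.Rodrigues(np.array(c['rvec'],float))[0];c['t']=np.array(c['tvec'],float).ravel();return c
def save(c,f): cv2.imwrite('pics/'+f,c['image'][:,:,::-1])
def ray(c,u,v,fish=False):
    x=(np.asarray(u,float)-c['cx'])/c['fx'];y=(np.asarray(v,float)-c['cy'])/c['fy']
    if fish:
        r=np.hypot(x,y)+1e-12;d=np.stack([x/r*np.sin(r),y/r*np.sin(r),np.cos(r)],-1)
    else: d=np.stack([x,y,np.ones_like(x)],-1)
    return -c['R'].T@c['t'], d@c['R']
def plane(c,u,v,z,fish=False):
    o,d=ray(c,u,v,fish);s=(z-o[2])/d[...,2];return o+s[...,None]*d
E
python3 - <<'E'
from h import *
for n in('scene','top'):
    c=cam(n);save(c,n+'.png');print(n,c['fx'],c['cx'],c['cy'],-c['R'].T@c['t'],c['R'][2])
o=bot.get_obs();print(o['clock'],o['eef_pos'],o['tool_rot'],o['ft_force'],o['grip_width'])
E
```

```text
scene 382.57026300903317 326.37924809799813 196.17449729168106 [ 0.12377521 -0.37489699  0.80409773] [ 0.51944801  0.34901351 -0.77997649]
top 489.0318518374296 320.1075667882543 206.23464781794476 [ 0.4935636  -0.07693157  1.41967178] [ 0.10070126  0.01457243 -0.99480998]
0.1 [0.14702102 0.47732739 0.2305092 ] [ 1.48845885e-01  9.88859975e-01 -9.11791584e-04 -1.43875046e-04] [ 0.82657215 -0.47730904 -0.09877575] 0.0855108582390413
```

View pics/top.png

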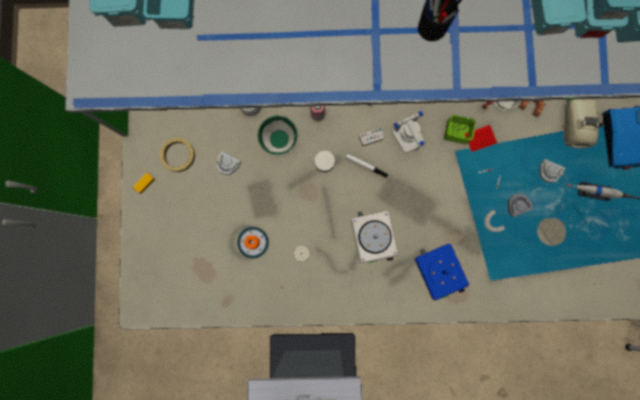

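View pics/scene.png

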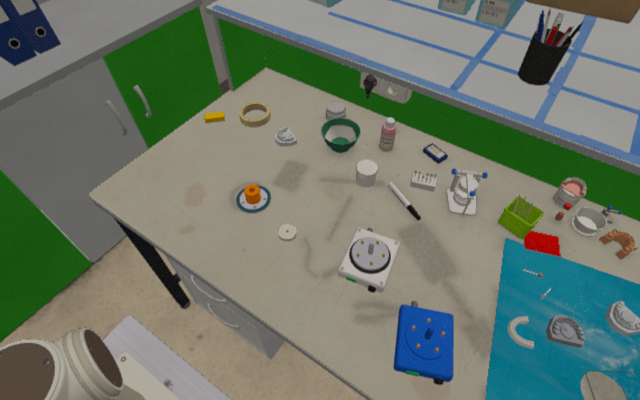

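Top view: the disc is at about (253,241) and the white trimmer at (376,237). The felt wheel is at (302,254), the pot at (325,160), and a blue decoy at (442,271). Next I'll measure these.

Run:
```python
from h import *
c=cam('top');im=c['image'];hsv=cv2.cvtColor(im,cv2.COLOR_RGB2HSV)
print(c['R'])
for n,(u,v,z) in dict(disc=(253,241,.042),tr=(376,237,.048),felt=(302,254,.012),pot=(325,160,.055),blue=(442,271,.04),cast=(228,163,.03)).items(): print(n,plane(c,u,v,z).round(3))
m=cv2.inRange(hsv,(3,150,120),(20,255,255));m[:, :225]=0;m[:,280:]=0;m[:215]=0;m[270:]=0
v,u=np.nonzero(m);print('hub',len(u),u.mean(),v.mean(),plane(c,u.mean(),v.mean(),.038))
# flange: dark circle
g=cv2.cvtColor(im,cv2.COLOR_RGB2GRAY)
cr=im[205:270,345:405];cv2.imwrite('pics/t1.png',cv2.resize(cr[:,:,::-1],None,fx=8,fy=8,interpolation=cv2.INTER_CUBIC))
rz=c['range_z'];
# points from depth
vv,uu=np.mgrid[200:275,340:410];o,d=ray(c,uu,vv);P=o+d*rz[200:275,340:410][...,None]
k=(P[...,2]>.04)&(P[...,2]<.056);q=P[k];print('flange depth',k.sum(),np.median(q,0),(q.min(0)+q.max(0))/2,np.ptp(q,axis=0))
s=cam('scene');sh=cv2.cvtColor(s['image'],cv2.COLOR_RGB2HSV);m=cv2.inRange(sh,(3,150,120),(20,255,255));m[:,:230]=0;m[:,275:]=0;m[:175]=0;m[215:]=0
v,u=np.nonzero(m);print('hub scene',len(u),plane(s,u.mean(),v.mean(),.03))
w=cam('wrist');save(w,'w0.png');print(w['fx'],w['cx'],w['cy'],-w['R'].T@w['t'],w['R'])
```

```text
[[-0.02160449 -0.99962493 -0.01682991]
 [-0.99468211  0.02318715 -0.10034866]
 [ 0.10070126  0.01457243 -0.99480998]]
disc [0.539 0.134 0.042]
tr [ 0.542 -0.211  0.048]
felt [ 0.5   -0.001  0.012]
pot [ 0.763 -0.074  0.055]
blue [ 0.444 -0.392  0.04 ]
cast [0.766 0.207 0.03 ]
hub 140 251.55 241.8357142857143 [0.53684545 0.13921223 0.038     ]
flange depth 748 [ 0.54265512 -0.20815845  0.04693526] [ 0.54453928 -0.2109742   0.04762078] [0.13072989 0.11069775 0.01516927]
hub scene 246 [0.53740425 0.13594375 0.03      ]
309.70691628693146 319.87878072932824 200.6021660401554 [0.08422079 0.49687316 0.37308613] [[ 0.29555325  0.9553244  -0.00188683]
 [ 0.92298235 -0.28503674  0.25856845]
 [ 0.24647893 -0.07816226 -0.9659911 ]]
```

View pics/t1.png

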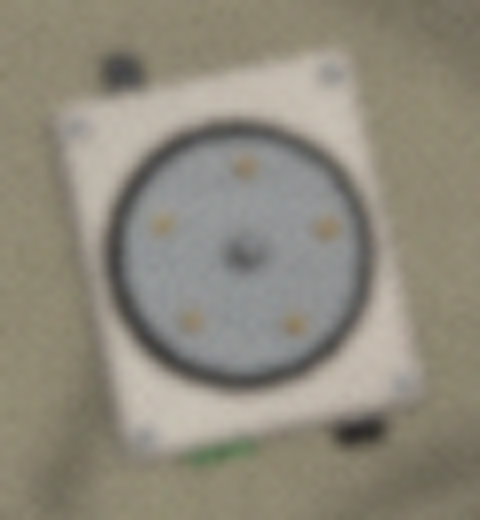

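View pics/w0.png

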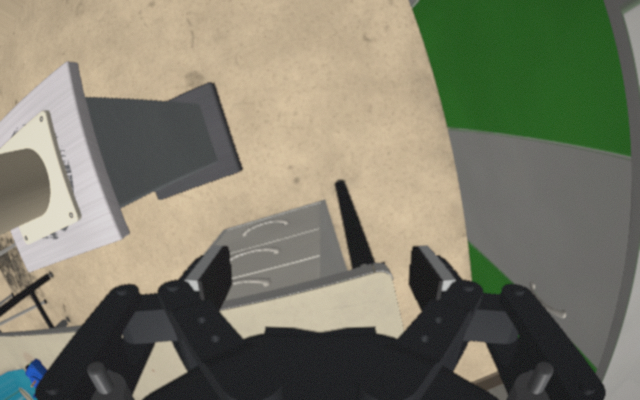

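Trimmer close-up: five brass studs, one almost straight "up" in the image, with a clear post. The wrist view shows the fingers on either side and the camera looking past them. Now I'll move over the disc.

Emit:
{"fn": "jog_arm", "kwargs": {
  "deltas": [
    {"fingers": 1, "delta_pos": [-0.15, -0.07, 0], "yaw": 0},
    {"fingers": 1, "delta_pos": [-0.3, -0.14, 0], "yaw": 0},
    {"fingers": 1, "delta_pos": [-0.45, -0.21, 0], "yaw": 0},
    {"fingers": 1, "delta_pos": [-0.6, -0.29, 0], "yaw": 0},
    {"fingers": 1, "delta_pos": [-0.75, -0.36, 0], "yaw": 0},
    {"fingers": 1, "delta_pos": [-0.9, -0.43, 0], "yaw": 0}
  ]
}}

```text
clock: 0.85
eef_pos: [0.3681, 0.2737, 0.2315]
tool_rot: [0.149, 0.989, 0.0, 0.0]
ft_force: [0.6, 0.8, -1.1]
grip_width: 0.0855
grasp_force: 0.0
```

Emit:
{"fn": "jog_arm", "kwargs": {
  "deltas": [
    {"fingers": 1, "delta_pos": [-0.15, -0.07, 0.05], "yaw": 0},
    {"fingers": 1, "delta_pos": [-0.3, -0.14, 0.1], "yaw": 0},
    {"fingers": 1, "delta_pos": [-0.45, -0.21, 0.15], "yaw": 0},
    {"fingers": 1, "delta_pos": [-0.57, -0.27, 0.22], "yaw": 0},
    {"fingers": 1, "delta_pos": [-0.57, -0.27, 0.3], "yaw": 0},
    {"fingers": 1, "delta_pos": [-0.57, -0.27, 0.3], "yaw": 0},
    {"fingers": 1, "delta_pos": [-0.57, -0.27, 0.3], "yaw": 0}
  ]
}}

```text
clock: 1.55
eef_pos: [0.5059, 0.1475, 0.1411]
tool_rot: [0.149, 0.989, -0.0, -0.001]
ft_force: [0.9, 0.9, 0.6]
grip_width: 0.0851
grasp_force: 0.0
```

Run:
```python
from h import *
w=cam('wrist');o=bot.get_obs();print(o['clock'],o['eef_pos'],o['tool_rot'],o['ft_force'],o['joint_pos'])
hsv=cv2.cvtColor(w['image'],cv2.COLOR_RGB2HSV);m=cv2.inRange(hsv,(3,150,90),(20,255,255))
n,l,s,ce=cv2.connectedComponentsWithStats(m);i=1+s[1:,4].argmax();u,v=ce[i];print(s[i],u,v,plane(w,u,v,.04,True))
u,v=int(u),int(v);cr=w['image'][max(0,v-90):v+90,u-110:u+110];cv2.imwrite('pics/w1.png',cv2.resize(cr[:,:,::-1],None,fx=3.2,fy=3.2,interpolation=cv2.INTER_CUBIC));print(max(0,v-90),u-110)
```

```text
1.6 [0.50646776 0.14813005 0.14212369] [1.48387706e-01 9.88929239e-01 1.52497312e-04 1.59799859e-04] [ 0.30441511 -0.89871606 -0.20553079] [ 2.84458533e-01  3.49579597e-01 -8.38996819e-02  1.13689891e+00
  1.42578601e-04  5.82334028e-01]
[ 302  207   45   54 1946] 323.9743062692703 233.75231243576567 [0.53354551 0.1420509  0.04      ]
143 213
```

View pics/w1.png

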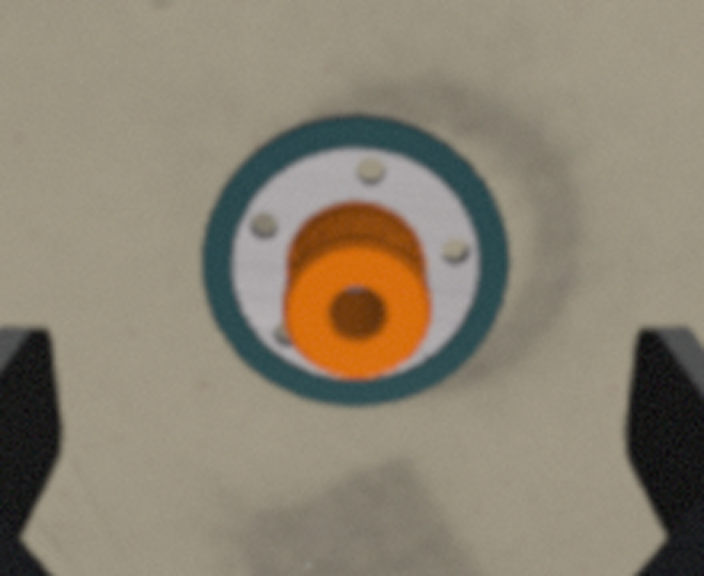

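The wrist crop shows three clear holes at (371,170), (264,225) and (455,250). The bore top is at (358,312), and the teal rim is fully visible. Now I'll compute the centre and the angles of the holes and studs.

Run:
```python
from h import *
w=cam('wrist');hsv=cv2.cvtColor(w['image'],cv2.COLOR_RGB2HSV)
m=cv2.inRange(hsv,(80,90,30),(105,255,140));n,l,s,ce=cv2.connectedComponentsWithStats(m);i=1+s[1:,4].argmax();print(s[i])
ct=max(cv2.findContours((l==i).astype(np.uint8),0,1)[0],key=cv2.contourArea)[:,0].astype(float)
P=plane(w,ct[:,0],ct[:,1],.007,True)[:,:2]
c0,r=cv2.fitEllipse(P.astype(np.float32)*1000)[:2];C=np.array(c0)/1000;print('disc',C,r)
f=lambda x,y:(213+x/3.2-.35,143+y/3.2-.35)
print('bore top',plane(w,*f(358,312),.042,True))
for x,y in((371,170),(264,225),(455,250)):
    p=plane(w,*f(x,y),.007,True)[:2]-C;a=np.degrees(np.arctan2(p[1],p[0]));print('hole',np.hypot(*p),a,a%72)
t=cam('top')
g=lambda x,y:(345+x/8-.44,205+y/8-.44)
S=np.array([plane(t,*g(x,y),.058)[:2] for x,y in((245,168),(163,226),(192,321),(294,325),(327,230))])
c=S.mean(0);a=np.degrees(np.arctan2(*(S-c).T[::-1]));print('studs',c,np.hypot(*(S-c).T),a,a%72)
print('flange',plane(t,*g(240,254),.047)); print('post',plane(t,*g(243,250),.085))
```

```text
[   0  304   48   96 1636]
disc [ 0.69322076 -0.6545249 ] (150.36480712890625, 554.7523803710938)
bore top [0.53975666 0.1416265  0.042     ]
hole 0.8288095029834357 102.59457606586848 30.59457606586848
hole 0.7933809526266818 102.671336790498 30.671336790498003
hole 0.839196973417978 100.29338710144748 28.29338710144748
studs [ 0.54396914 -0.20778904] [0.02985245 0.02967763 0.0295669  0.02987841 0.02995717] [  -2.42804215   69.67839783  140.49044572 -146.6824434   -75.21152672] [69.57195785 69.67839783 68.49044572 69.3175566  68.78847328]
flange [ 0.5443761  -0.20738461  0.047     ]
post [ 0.54430542 -0.2048364   0.085     ]
```

Run:
```python
from h import *
w=cam('wrist');hsv=cv2.cvtColor(w['image'],cv2.COLOR_RGB2HSV)
m=cv2.inRange(hsv,(80,90,30),(105,255,160));m[:,:260]=0;m[:,385:]=0;m[:170]=0;m[275:]=0
n,l,s,ce=cv2.connectedComponentsWithStats(m);i=1+s[1:,4].argmax();print(s[i])
ct=max(cv2.findContours((l==i).astype(np.uint8),0,1)[0],key=cv2.contourArea)[:,0].astype(float)
P=plane(w,ct[:,0],ct[:,1],.007,True)[:,:2]
c0,r=cv2.fitEllipse(P.astype(np.float32)*1000)[:2];C=np.array(c0)/1000;print('disc',C,r)
f=lambda x,y:(213+x/3.2-.35,143+y/3.2-.35)
for x,y in((371,170),(264,225),(455,250)):
    p=plane(w,*f(x,y),.007,True)[:2]-C;a=np.degrees(np.arctan2(p[1],p[0]));print('hole',np.hypot(*p),a,a%72)
print('bore',plane(w,*f(358,312),.042,True))
```

```text
[ 276  179   92   88 1594]
disc [0.5383479  0.14063269] (87.46239471435547, 87.73664855957031)
hole 0.028648199986256714 150.08264631698273 6.082646316982732
hole 0.02743440214668057 -131.26783380976065 12.732166190239354
hole 0.03177065562463509 79.0313516679536 7.031351667953601
bore [0.54085671 0.14215362 0.042     ]
```

Emit:
{"fn": "jog_arm", "kwargs": {
  "deltas": [
    {"fingers": 1, "delta_pos": [-0.11, 0.009, 0], "yaw": 0},
    {"fingers": 1, "delta_pos": [-0.11, 0.009, 0.12], "yaw": 0},
    {"fingers": 1, "delta_pos": [-0.11, 0.009, 0.24], "yaw": 0},
    {"fingers": 1, "delta_pos": [-0.11, 0.009, 0.33], "yaw": 0},
    {"fingers": 1, "delta_pos": [-0.11, 0.009, 0.38], "yaw": 0},
    {"fingers": 1, "delta_pos": [-0.11, 0.009, 0.41], "yaw": 0},
    {"fingers": 1, "delta_pos": [-0.11, 0.009, 0.41], "yaw": 0},
    {"fingers": 1, "delta_pos": [-0.11, 0.009, 0.41], "yaw": 0}
  ]
}}

```text
clock: 2.55
eef_pos: [0.5398, 0.141, 0.0195]
tool_rot: [0.149, 0.989, 0.0, 0.001]
ft_force: [-0.5, -0.2, 1.1]
grip_width: 0.0852
grasp_force: 0.0
```

Run:
```python
from h import *
w=cam('wrist');o=bot.get_obs();print(o['clock'],o['eef_pos'],o['tool_rot'],o['ft_force'])
save(w,'w2.png')
```

```text
2.6 [0.54006352 0.14098016 0.0198041 ] [1.48603196e-01 9.88895926e-01 5.34174072e-04 1.28520905e-03] [-0.33018323 -0.7545688   0.20276203]
```

View pics/w2.png

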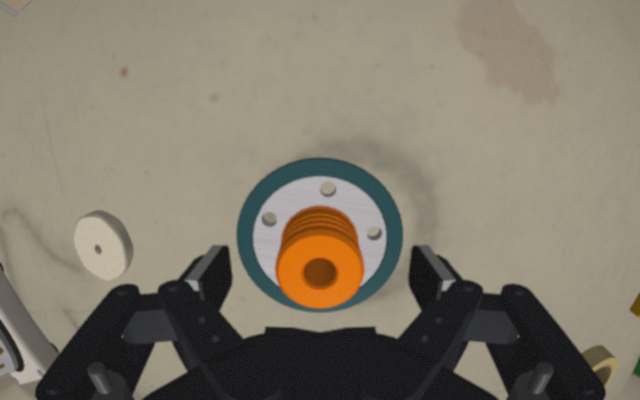

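The hub is centred between the fingers, with the bore at (320,271) and holes at (328,188), (269,219) and (374,234). I'll refine the centre and hole angle from here.

```bash
cat >> h.py <<'E'
def rim(w,z,box):
    hsv=cv2.cvtColor(w['image'],cv2.COLOR_RGB2HSV);m=cv2.inRange(hsv,(80,90,30),(105,255,170))
    k=np.zeros_like(m);a,b,c,d=box;k[b:d,a:c]=m[b:d,a:c]
    v,u=np.nonzero(k);h=cv2.convexHull(np.stack([u,v],1).astype(np.int32))[:,0].astype(float)
    return plane(w,h[:,0],h[:,1],z,True)[:,:2],h
E
python3 - <<'E'
from h import *
from scipy.optimize import least_squares
w=cam('wrist')
P,h=rim(w,.007,(230,150,410,300))
s=least_squares(lambda p:np.hypot(*(P-p[:2]).T)-p[2],[.54,.14,.046],loss='soft_l1',f_scale=.001).x;print('rim',s)
g=cv2.cvtColor(w['image'],cv2.COLOR_RGB2GRAY)
hs=[]
for u,v in((328,188),(269,219),(374,234)):
    pt=w['image'][v-9:v+10,u-9:u+10].astype(int);d=np.abs(pt-np.median(pt[[0,-1]].reshape(-1,3),0)).sum(2);vv,uu=np.nonzero(d>35)
    hs.append((u-9+uu.mean(),v-9+vv.mean()));print(len(uu),hs[-1])
hs=np.array(hs);H=plane(w,hs[:,0],hs[:,1],.008,True)[:,:2]
k=np.radians([0,72,-72])
def res(p):
    return (H-p[:2]-.03*np.stack([np.cos(k+p[2]),np.sin(k+p[2])],1)).ravel()
for sg in(1,-1):
    k=np.radians([0,72*sg,-72*sg]);r=least_squares(res,[*s[:2],np.radians(150)]);print('holes',r.x,np.degrees(r.x[2])%72,r.cost,r.fun)
print('bore',plane(w,320,271,.042,True))
b=bot.get_obs();print(b['eef_pos'])
E
```

```text
rim [0.53860236 0.14073841 0.04491775]
224 (np.float64(327.44642857142856), np.float64(188.67410714285714))
215 (np.float64(268.3767441860465), np.float64(218.34883720930233))
192 (np.float64(373.96875), np.float64(232.91145833333334))
holes [0.53855704 0.14066782 2.69610606] 10.4754982388489 4.7703536083399293e-08 [ 2.04944102e-04 -1.22314884e-04 -7.94291398e-05  1.27864072e-04
 -1.25519226e-04 -5.54715085e-06]
holes [ 0.50935932  0.15462158 -0.4461464 ] 46.437694019540736 0.000563143747967304 [-0.02473288  0.01179561  0.01240647 -0.00583922  0.01232641 -0.00595639]
bore [0.53815535 0.14128191 0.042     ]
[0.54012363 0.1409     0.01985465]
```

Emit:
{"fn": "jog_arm", "kwargs": {
  "deltas": [
    {"fingers": 1, "delta_pos": [0.005, 0, 0.02], "yaw": 0},
    {"fingers": 1, "delta_pos": [0.005, 0, 0.02], "yaw": 0},
    {"fingers": 0.5, "delta_pos": [0.005, 0, 0.02], "yaw": 0},
    {"fingers": 0.3, "delta_pos": [0.005, 0, 0.02], "yaw": 0},
    {"fingers": 0, "delta_pos": [0.005, 0, 0.02], "yaw": 0},
    {"fingers": 0, "delta_pos": [0.005, 0, 0.02], "yaw": 0},
    {"fingers": 0, "delta_pos": [0.005, 0, 0.02], "yaw": 0},
    {"fingers": 0, "delta_pos": [0.005, 0, 0.02], "yaw": 0},
    {"fingers": 0, "delta_pos": [0.005, 0, 0.02], "yaw": 0}
  ]
}}

```text
clock: 3.55
eef_pos: [0.5379, 0.1409, 0.0127]
tool_rot: [0.149, 0.989, 0.0, 0.0]
ft_force: [-0.2, -0.3, 4.9]
grip_width: 0.0384
grasp_force: 60.7
```

Emit:
{"fn": "jog_arm", "kwargs": {
  "deltas": [
    {"fingers": 0, "delta_pos": [0, 0, -0.05], "yaw": 0},
    {"fingers": 0, "delta_pos": [0, 0, -0.15], "yaw": 0},
    {"fingers": 0, "delta_pos": [0, 0, -0.3], "yaw": 0},
    {"fingers": 0, "delta_pos": [0, 0, -0.45], "yaw": 0},
    {"fingers": 0, "delta_pos": [0, 0, -0.5], "yaw": 0},
    {"fingers": 0, "delta_pos": [0, 0, -0.5], "yaw": 0},
    {"fingers": 0, "delta_pos": [0, 0, -0.5], "yaw": 0}
  ]
}}

```text
clock: 4.25
eef_pos: [0.5366, 0.1406, 0.1609]
tool_rot: [0.149, 0.989, -0.0, -0.001]
ft_force: [-1.1, -0.1, -2.5]
grip_width: 0.0382
grasp_force: 60.6
```

Run:
```python
from h import *
w=cam('wrist');save(w,'w3.png');o=bot.get_obs();print(o['clock'],o['eef_pos'],o['tool_rot'],o['ft_force'],o['grip_width'],o['joint_pos'])
```

```text
4.3 [0.53601181 0.14046127 0.1600219 ] [ 1.48850531e-01  9.88857465e-01 -8.43394900e-04 -1.92945176e-03] [ 0.03068761  0.41338822 -3.1637702 ] 0.03840235126331161 [ 2.56300922e-01  3.89477132e-01  2.47475033e-02  1.21027808e+00
 -2.68746399e-05  5.55113151e-01]
```

View pics/w3.png

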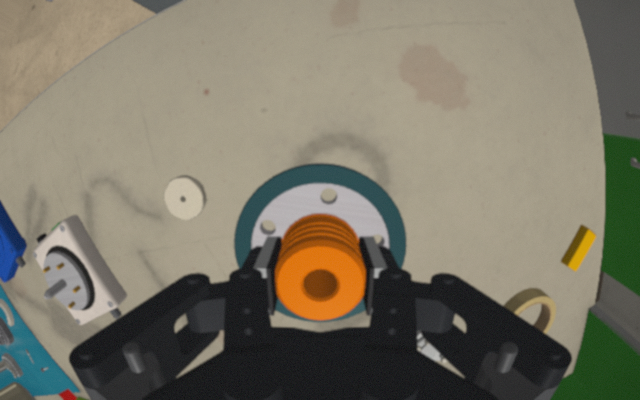

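The disc is held level, hub between the pads. I'll carry it to a spot just beyond the trimmer, so the wrist camera looks straight down on the flange.

Emit:
{"fn": "jog_arm", "kwargs": {
  "deltas": [
    {"fingers": 0, "delta_pos": [-0.07, -0.12, 0], "yaw": 0},
    {"fingers": 0, "delta_pos": [-0.14, -0.25, 0], "yaw": 0},
    {"fingers": 0, "delta_pos": [-0.21, -0.38, 0], "yaw": 0},
    {"fingers": 0, "delta_pos": [-0.28, -0.5, 0], "yaw": 0},
    {"fingers": 0, "delta_pos": [-0.35, -0.63, 0], "yaw": 0},
    {"fingers": 0, "delta_pos": [-0.42, -0.75, 0], "yaw": 0},
    {"fingers": 0, "delta_pos": [-0.48, -0.86, 0], "yaw": 0},
    {"fingers": 0, "delta_pos": [-0.53, -0.96, 0], "yaw": 0},
    {"fingers": 0, "delta_pos": [-0.53, -0.96, 0], "yaw": 0}
  ]
}}

```text
clock: 5.2
eef_pos: [0.6034, -0.1856, 0.1586]
tool_rot: [0.152, 0.988, -0.001, -0.002]
ft_force: [0.7, 1.0, -2.3]
grip_width: 0.0382
grasp_force: 60.8
```

Emit:
{"fn": "jog_arm", "kwargs": {
  "deltas": [
    {"fingers": 0, "delta_pos": [-0.08, -0.14, 0], "yaw": 0},
    {"fingers": 0, "delta_pos": [-0.08, -0.14, 0], "yaw": 0},
    {"fingers": 0, "delta_pos": [-0.08, -0.14, 0], "yaw": 0},
    {"fingers": 0, "delta_pos": [-0.08, -0.14, 0], "yaw": 0}
  ]
}}

```text
clock: 5.6
eef_pos: [0.6143, -0.2272, 0.1605]
tool_rot: [0.149, 0.989, 0.001, -0.002]
ft_force: [0.4, 0.2, -1.5]
grip_width: 0.0381
grasp_force: 61.1
```

Run:
```python
from h import *
w=cam('wrist');save(w,'w4.png');o=bot.get_obs();print(o['clock'],o['eef_pos'],o['tool_rot'],o['ft_force'],o['grip_width'],o['joint_pos'])
```

```text
5.65 [ 0.61463002 -0.22701534  0.16111643] [ 1.48241341e-01  9.88950398e-01  4.15953415e-04 -1.20105261e-03] [-0.79187963 -1.18195342 -1.86702109] 0.03812581491768675 [-3.53961135e-01  5.89041388e-01  3.50128159e-01  1.33440431e+00
  3.25065680e-04 -5.63818471e-02]
```

View pics/w4.png

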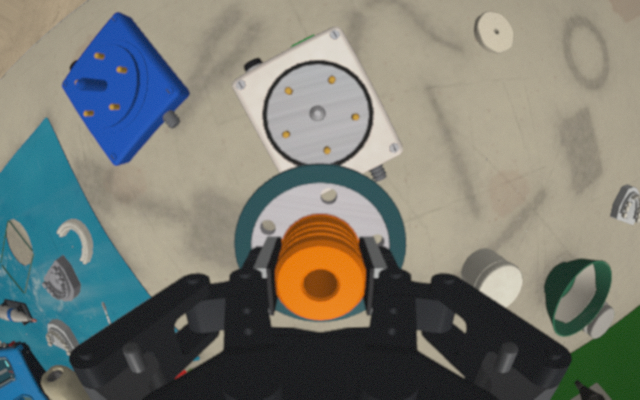

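The trimmer is in full view: studs at (289,91), (332,80), (355,117), (327,150) and (286,134), and the post at (317,113). In the held disc, holes show at (328,195) and (267,227).

Run:
```python
from h import *
from scipy.optimize import least_squares
w=cam('wrist');o=bot.get_obs();T=np.array(o['eef_pos']);print(T)
hsv=cv2.cvtColor(w['image'],cv2.COLOR_RGB2HSV);m=cv2.inRange(hsv,(12,110,80),(32,255,255))
U=[]
for u,v in((289,91),(332,80),(355,117),(327,150),(286,134)):
    vv,uu=np.nonzero(m[v-8:v+9,u-8:u+9]);U.append((u-8+uu.mean(),v-8+vv.mean()));print(len(uu),U[-1])
U=np.array(U)
def fit(U,z,k,guess):
    H=plane(w,U[:,0],U[:,1],z,True)[:,:2]
    f=lambda p:(H-p[:2]-p[3]*np.stack([np.cos(k+p[2]),np.sin(k+p[2])],1)).ravel()
    return min((least_squares(f,[*H.mean(0),a,.03]) for a in np.arange(0,6.3,.5)),key=lambda r:r.cost)
for sg in(1,-1):
    r=fit(U,.056,sg*np.radians(72)*np.arange(5),0);print('studs',r.x,np.degrees(r.x[2])%72,r.cost)
print('post',plane(w,317,113,.088,True))
# flange dark ring
P,h=rim(w,T[2]-.0057,(230,150,412,300))
q=P[(h[:,1]<262)]
s=least_squares(lambda p:np.hypot(*(q-p[:2]).T)-.0457,T[:2]).x;print('rim',s,s-T[:2],np.hypot(*(q-s).T).std())
z=T[2]-.0047
H=[]
for u,v in((328,195),(267,227)):
    pt=w['image'][v-8:v+9,u-8:u+9].astype(int);d=np.abs(pt-np.median(pt[[0,-1]].reshape(-1,3),0)).sum(2);vv,uu=np.nonzero(d>35)
    p=plane(w,u-8+uu.mean(),v-8+vv.mean(),z,True)[:2];H.append(p);e=p-s;print(len(uu),np.hypot(*e),np.degrees(np.arctan2(e[1],e[0]))%72)
d=H[0]-H[1];print(np.hypot(*d),np.degrees(np.arctan2(d[1],d[0])))
```

```text
[ 0.61485933 -0.2269735   0.16162892]
32 (np.float64(287.84375), np.float64(90.375))
31 (np.float64(331.1290322580645), np.float64(79.09677419354838))
29 (np.float64(354.58620689655174), np.float64(116.27586206896552))
27 (np.float64(326.1111111111111), np.float64(149.5185185185185))
29 (np.float64(285.44827586206895), np.float64(133.58620689655172))
studs [ 5.46065663e-01 -2.08627006e-01  5.83771521e+00  5.99656092e-05] 46.47644379792155 0.0022206214776054342
studs [ 0.54606566 -0.20862701  0.57859753 -0.02980334] 33.15119623931743 3.2772078522802316e-08
post [ 0.54649435 -0.20844442  0.088     ]
rim [ 0.61634953 -0.22796479] [ 0.0014902  -0.00099129] 0.00042711544663575685
214 0.030887118432159993 10.846685367150599
214 0.030265631244709032 8.504514323474183
0.034929766550237266 100.51244333407666
```

Both views agree: the studs are at -2.8° (mod 72) and the disc holes at +10.5°, so I need a +13.3° tool turn. The shift is tool x +73 mm, y -2 mm.

Emit:
{"fn": "jog_arm", "kwargs": {
  "deltas": [
    {"fingers": 0, "delta_pos": [0.12, -0.004, 0], "yaw": 0.15},
    {"fingers": 0, "delta_pos": [0.243, -0.007, 0], "yaw": 0.297},
    {"fingers": 0, "delta_pos": [0.243, -0.007, 0.1], "yaw": 0.297},
    {"fingers": 0, "delta_pos": [0.243, -0.007, 0.17], "yaw": 0.297},
    {"fingers": 0, "delta_pos": [0.243, -0.007, 0.17], "yaw": 0.297},
    {"fingers": 0, "delta_pos": [0.243, -0.007, 0.17], "yaw": 0.297}
  ]
}}

```text
clock: 6.3
eef_pos: [0.545, -0.2082, 0.1117]
tool_rot: [0.262, 0.965, 0.0, -0.0]
ft_force: [0.4, 0.8, -2.2]
grip_width: 0.0385
grasp_force: 61.1
```

Run:
```python
from h import *
w=cam('wrist');save(w,'w5.png');E=[];F=[]
for i in range(6):
    cam('wrist');o=bot.get_obs();E.append(o['eef_pos']);F.append(o['ft_force'])
print(np.mean(E,0),np.std(E,0),np.mean(F,0),o['tool_rot'],o['clock'])
```

```text
[ 0.54597761 -0.2091129   0.11258811] [2.68232982e-04 7.72356568e-05 3.01694697e-04] [-0.09788094  0.31591181 -1.96958132] [ 2.62875151e-01  9.64829594e-01 -6.87623003e-05  7.10925165e-04] 6.65
```

View pics/w5.png

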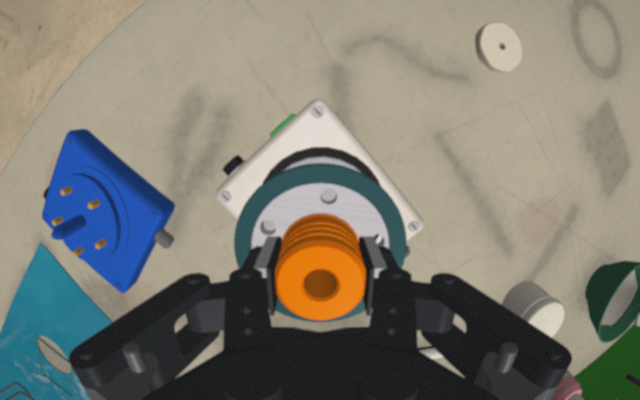

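The disc is above the flange, with three housing screws visible at (318,112), (225,196) and (414,226); the last two are diagonal. Their midpoint gives the spindle, so I'll compare it with the disc rim.

Run:
```python
from h import *
from scipy.optimize import least_squares
w=cam('wrist')
T=np.mean([bot.get_obs()['eef_pos'] for _ in range(3)],0);print(T)
Q=[]
for u,v in((318,112),(225,196),(414,226)):
    pt=w['image'][v-6:v+7,u-6:u+7].astype(float).sum(2);d=np.clip(np.median(pt)-60-pt,0,None)
    yy,xx=np.mgrid[-6:7,-6:7];d[np.hypot(xx,yy)>5]=0;print(u+(d*xx).sum()/d.sum(),v+(d*yy).sum()/d.sum())
    Q.append(plane(w,u+(d*xx).sum()/d.sum(),v+(d*yy).sum()/d.sum(),.037,True)[:2])
Q=np.array(Q);print(Q,np.hypot(*(Q[1]-Q[0])),np.hypot(*(Q[2]-Q[0])),'spindle',(Q[1]+Q[2])/2, 'dot',(Q[1]-Q[0])@(Q[2]-Q[0]))
P,h=rim(w,T[2]-.0057,(230,150,412,300));q=P[h[:,1]<262]
s=least_squares(lambda p:np.hypot(*(q-p[:2]).T)-.0457,T[:2]).x;print('rim',s,s-T[:2])
H=[]
for u,v in((328,195),(267,227)):
    pt=w['image'][v-8:v+9,u-8:u+9].astype(int);d=np.abs(pt-np.median(pt[[0,-1]].reshape(-1,3),0)).sum(2);vv,uu=np.nonzero(d>35)
    H.append(plane(w,u-8+uu.mean(),v-8+vv.mean(),T[2]-.0047,True)[:2])
d=H[0]-H[1];print(np.degrees(np.arctan2(d[1],d[0]))+90-36)
```

```text
[ 0.54534113 -0.20912434  0.11185503]
317.9943566591422 110.08916478555305
225.28730158730158 195.22857142857143
413.79595015576325 224.0669781931464
[[ 0.48240825 -0.17391215]
 [ 0.49945669 -0.26449486]
 [ 0.59163401 -0.15317592]] 0.09217307571538726 0.11117670262690843 spindle [ 0.54554535 -0.20883539] dot -1.6215260815738188e-05
rim [ 0.54689129 -0.21038848] [ 0.00155016 -0.00126415]
141.2933040247362
```

Emit:
{"fn": "jog_arm", "kwargs": {
  "deltas": [
    {"fingers": 0, "delta_pos": [0.0064, 0.0024, 0], "yaw": 0},
    {"fingers": 0, "delta_pos": [0.0064, 0.0024, 0.01], "yaw": 0},
    {"fingers": 0, "delta_pos": [0.0064, 0.0024, 0.02], "yaw": 0},
    {"fingers": 0, "delta_pos": [0.0064, 0.0024, 0.028], "yaw": 0},
    {"fingers": 0, "delta_pos": [0.0064, 0.0024, 0.033], "yaw": 0},
    {"fingers": 0, "delta_pos": [0.0064, 0.0024, 0.038], "yaw": 0},
    {"fingers": 0, "delta_pos": [0.0064, 0.0024, 0.042], "yaw": 0},
    {"fingers": 0, "delta_pos": [0.0064, 0.0024, 0.046], "yaw": 0},
    {"fingers": 0, "delta_pos": [0.0064, 0.0024, 0.05], "yaw": 0},
    {"fingers": 0, "delta_pos": [0.0064, 0.0024, 0.05], "yaw": 0}
  ]
}}

```text
clock: 7.7
eef_pos: [0.5436, -0.2073, 0.0961]
tool_rot: [0.263, 0.965, -0.0, -0.0]
ft_force: [-0.4, -0.5, -2.6]
grip_width: 0.0379
grasp_force: 61.1
```

```bash
cat > st.py <<'E'
from h import *
E=[];F=[];M=[]
for i in range(3):
    bot.camera('wrist');o=bot.get_obs();E.append(o['eef_pos']);F.append(o['ft_force']);M.append(o['ft_torque'])
print(np.mean(E,0).round(4),np.mean(F,0).round(2),np.mean(M,0).round(2),o['tool_rot'].__repr__(),o['clock'],o['grip_width'])
E
python3 st.py
```

```text
[ 0.5437 -0.2074  0.0963] [-0.21  0.44 -1.97] [-0.01  0.    0.  ] array([2.62913283e-01, 9.64819466e-01, 9.37245641e-07, 6.42556575e-05]) 7.85 0.038084026291032566
```

No contact with the post tip inside the bore. I'll go on down to just above the studs.

Emit:
{"fn": "jog_arm", "kwargs": {
  "deltas": [
    {"fingers": 0, "delta_pos": [0, 0, 0.007], "yaw": 0},
    {"fingers": 0, "delta_pos": [0, 0, 0.014], "yaw": 0},
    {"fingers": 0, "delta_pos": [0, 0, 0.021], "yaw": 0},
    {"fingers": 0, "delta_pos": [0, 0, 0.028], "yaw": 0},
    {"fingers": 0, "delta_pos": [0, 0, 0.035], "yaw": 0},
    {"fingers": 0, "delta_pos": [0, 0, 0.035], "yaw": 0}
  ]
}}

```text
clock: 8.45
eef_pos: [0.5437, -0.2073, 0.0854]
tool_rot: [0.263, 0.965, 0.0, -0.0]
ft_force: [1.1, -0.1, -2.3]
grip_width: 0.0376
grasp_force: 61.1
```

```bash
python3 st.py
```

```text
[ 0.5437 -0.2073  0.0857] [ 1.21  0.43 -2.46] [-0.   -0.11 -0.01] array([2.62899863e-01, 9.64823125e-01, 6.19471244e-06, 1.18080894e-05]) 8.6 0.03776361937598423
```

Emit:
{"fn": "jog_arm", "kwargs": {
  "deltas": [
    {"fingers": 0, "delta_pos": [-0.0023, 0.0014, 0], "yaw": 0},
    {"fingers": 0, "delta_pos": [-0.0023, 0.0014, 0.007], "yaw": 0},
    {"fingers": 0, "delta_pos": [-0.0023, 0.0014, 0.014], "yaw": 0},
    {"fingers": 0, "delta_pos": [-0.0023, 0.0014, 0.021], "yaw": 0},
    {"fingers": 0, "delta_pos": [-0.0023, 0.0014, 0.028], "yaw": 0},
    {"fingers": 0, "delta_pos": [-0.0023, 0.0014, 0.032], "yaw": 0},
    {"fingers": 0, "delta_pos": [-0.0023, 0.0014, 0.032], "yaw": 0}
  ]
}}

```text
clock: 9.3
eef_pos: [0.5442, -0.2073, 0.0759]
tool_rot: [0.263, 0.965, 0.0, -0.0]
ft_force: [-0.2, 0.3, -1.7]
grip_width: 0.0382
grasp_force: 61.1
```

```bash
python3 st.py
```

```text
[ 0.5445 -0.2073  0.0762] [ 0.43 -0.09 -1.99] [-0.01  0.02 -0.03] array([2.62901572e-01, 9.64822656e-01, 6.88816360e-06, 7.46468490e-05]) 9.45 0.03819789312979721
```

Emit:
{"fn": "jog_arm", "kwargs": {
  "deltas": [
    {"fingers": 0, "delta_pos": [0, 0, 0.0035], "yaw": 0},
    {"fingers": 0, "delta_pos": [0, 0, 0.007], "yaw": 0},
    {"fingers": 0, "delta_pos": [0, 0, 0.0105], "yaw": 0},
    {"fingers": 0, "delta_pos": [0, 0, 0.014], "yaw": 0},
    {"fingers": 0, "delta_pos": [0, 0, 0.0165], "yaw": 0},
    {"fingers": 0, "delta_pos": [0, 0, 0.0165], "yaw": 0}
  ]
}}

```text
clock: 10.05
eef_pos: [0.5444, -0.2073, 0.0711]
tool_rot: [0.263, 0.965, 0.0, -0.0]
ft_force: [0.0, -0.6, -2.8]
grip_width: 0.0381
grasp_force: 61.1
```

```bash
python3 st.py
```

```text
[ 0.5445 -0.2073  0.0712] [-0.06 -0.16 -1.98] [ 0.02  0.03 -0.  ] array([2.62895728e-01, 9.64824250e-01, 4.51428237e-06, 5.24959734e-05]) 10.2 0.03799709399671423
```

The underside is at about 58.5 mm, below the 60 mm stud tips, with no force. I'll keep descending gently.

Emit:
{"fn": "jog_arm", "kwargs": {
  "deltas": [
    {"fingers": 0, "delta_pos": [0, 0, 0.0035], "yaw": 0},
    {"fingers": 0, "delta_pos": [0, 0, 0.007], "yaw": 0},
    {"fingers": 0, "delta_pos": [0, 0, 0.0105], "yaw": 0},
    {"fingers": 0, "delta_pos": [0, 0, 0.014], "yaw": 0},
    {"fingers": 0, "delta_pos": [0, 0, 0.0165], "yaw": 0},
    {"fingers": 0, "delta_pos": [0, 0, 0.0165], "yaw": 0}
  ]
}}

```text
clock: 10.8
eef_pos: [0.5444, -0.2073, 0.0661]
tool_rot: [0.263, 0.965, 0.0, -0.0]
ft_force: [0.7, -0.6, -1.5]
grip_width: 0.0378
grasp_force: 61.1
```

```bash
python3 st.py
```

```text
[ 0.5444 -0.2073  0.0663] [ 0.01  0.27 -1.78] [ 0.03 -0.03 -0.01] array([ 2.62919955e-01,  9.64817650e-01, -2.69777292e-06, -1.36228927e-05]) 10.95 0.038123136175441406
```

Emit:
{"fn": "jog_arm", "kwargs": {
  "deltas": [
    {"fingers": 0, "delta_pos": [0, 0, 0.0035], "yaw": 0},
    {"fingers": 0, "delta_pos": [0, 0, 0.007], "yaw": 0},
    {"fingers": 0, "delta_pos": [0, 0, 0.0105], "yaw": 0},
    {"fingers": 0, "delta_pos": [0, 0, 0.0135], "yaw": 0},
    {"fingers": 0, "delta_pos": [0, 0, 0.016], "yaw": 0},
    {"fingers": 0, "delta_pos": [0, 0, 0.016], "yaw": 0}
  ]
}}

```text
clock: 11.55
eef_pos: [0.5444, -0.2073, 0.0613]
tool_rot: [0.263, 0.965, 0.0, -0.0]
ft_force: [-0.4, 0.6, -2.5]
grip_width: 0.0382
grasp_force: 61.1
```

```bash
python3 st.py
```

```text
[ 0.5445 -0.2073  0.0615] [-0.19  0.07 -2.5 ] [-0.03 -0.03 -0.01] array([2.62891160e-01, 9.64825496e-01, 2.12967685e-06, 3.23342979e-05]) 11.7 0.0382833835219816
```

Emit:
{"fn": "jog_arm", "kwargs": {
  "deltas": [
    {"fingers": 0, "delta_pos": [0, 0, 0.001], "yaw": 0},
    {"fingers": 0, "delta_pos": [0, 0, 0.002], "yaw": 0},
    {"fingers": 0, "delta_pos": [0, 0, 0.002], "yaw": 0}
  ]
}}

```text
clock: 12.0
eef_pos: [0.5445, -0.2073, 0.0609]
tool_rot: [0.263, 0.965, 0.0, -0.0]
ft_force: [-0.4, -0.3, -1.8]
grip_width: 0.038
grasp_force: 61.1
```

```bash
python3 st.py
```

```text
[ 0.5445 -0.2073  0.0609] [ 0.54 -0.23 -1.41] [ 0.01 -0.   -0.04] array([ 2.62924442e-01,  9.64816427e-01, -5.80762277e-07, -5.40594493e-06]) 12.15 0.03796947201078317
```

Flush to within a few tenths of a millimetre and without force, so I'll open and retreat.

Emit:
{"fn": "jog_arm", "kwargs": {
  "deltas": [
    {"fingers": 0.6, "delta_pos": [0, 0, 0], "yaw": 0},
    {"fingers": 0.8, "delta_pos": [0, 0, 0], "yaw": 0},
    {"fingers": 1, "delta_pos": [0, 0, 0], "yaw": 0},
    {"fingers": 1, "delta_pos": [0, 0, 0], "yaw": 0},
    {"fingers": 1, "delta_pos": [0, 0, 0], "yaw": 0},
    {"fingers": 1, "delta_pos": [0, 0, -0.05], "yaw": 0},
    {"fingers": 1, "delta_pos": [0, 0, -0.15], "yaw": 0},
    {"fingers": 1, "delta_pos": [0, 0, -0.3], "yaw": 0},
    {"fingers": 1, "delta_pos": [0, 0, -0.4], "yaw": 0},
    {"fingers": 1, "delta_pos": [0, 0, -0.4], "yaw": 0},
    {"fingers": 1, "delta_pos": [0, 0, -0.4], "yaw": 0}
  ]
}}

```text
clock: 13.25
eef_pos: [0.545, -0.2075, 0.1818]
tool_rot: [0.263, 0.965, -0.0, 0.001]
ft_force: [0.7, 0.2, -0.2]
grip_width: 0.0854
grasp_force: 0.0
```

```bash
python3 st.py
python3 - <<'E'
from h import *
from scipy.optimize import least_squares
w=cam('wrist');save(w,'w6.png')
t=cam('top');cv2.imwrite('pics/t6.png',t['image'][:,:,::-1])
# heights from top depth: plate ring and table
vv,uu=np.mgrid[200:275,340:410];o,d=ray(t,uu,vv);P=(o+d*t['range_z'][200:275,340:410][...,None]).reshape(-1,3)
r=np.hypot(*(P[:,:2]-[.5445,-.2075]).T);k=(r<.043)&(r>.025);print('plate top z',np.percentile(P[k,2],[10,50,90]))
k=k&(P[:,2]<.062);a=np.c_[P[k,:2]-[.5445,-.2075],np.ones(k.sum())];print('tilt',np.linalg.lstsq(a,P[k,2],rcond=None)[0])
k=(r>.1)&(r<.12);print('table',np.median(P[k,2]));k=(r<.017);print('hub',np.median(P[k,2]))
E
```

```text
[ 0.5437 -0.207   0.1798] [-0.18 -0.27 -0.08] [0.01 0.03 0.03] array([ 2.62906236e-01,  9.64820081e-01,  1.50061447e-04, -1.58112773e-03]) 13.4 0.0851525701956957
plate top z [0.05870347 0.62743938 0.63484862]
tilt [-0.04819818  0.10394102  0.05088019]
table 0.0002830845433672291
hub 0.6252111442034965
```

View pics/w6.png

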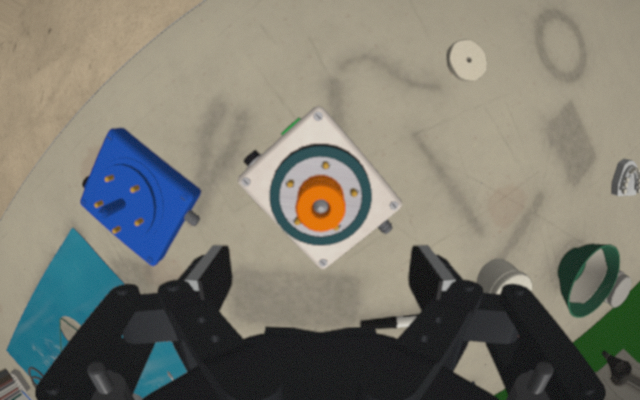

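The studs show through all the visible holes, the post sits in the bore, the disc is level, and nothing else has moved. Handing in.

```bash
python3 -c "
from workcell import bot
print(bot.job_done())"
```

```text
the job is handed in; nothing more can be done
None
```

I fitted the disc hub up on the drive flange, studs through its holes and seated flush without force (about 13.5 s used), released it and handed the job in; no verdict was returned.

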